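# Set the dose dial to the tag and dispense

### The arm

A 7-joint arm with a two-finger parallel gripper is mounted at the origin on the work surface. World frame = base frame: x ahead of the robot, y to its left, z up, the work surface at z = 0. Lengths are in m, angles in rad, forces in N, time in s.
With the tool pointing down it reaches from about 0.425 to 0.95 m from the base axis. Payload 16.7 kg.
Tool frame: the origin (TCP) lies midway between the tips of the shut fingers; the grasp point (between the pads) lies 19 mm behind it; z points along the fingers, y is the direction in which the jaws open and shut (so a half turn about z gives the same grasp; the last joint's range is limited). The gripper opens to 94 mm and grips with 3 to 60 N. Pads are 16 mm wide; open, the fingers measure 119 mm over their backs; the gripper's body (75 mm by 177 mm) begins 78 mm behind the grasp point.
Start: joints at [-1.419, 0.426, 0.074, 1.606, -0.034, 1.111, -0.067], TCP at [0.201, 0.644, 0.205] pointing down, gripper open.
Joint ranges: [-2.85, 2.85], [-0.5, 2.14], [-1.23, 1.37], [0.21, 2.46], [-1.02, 4.16], [0.16, 2.05], [-2.73, 2.73]. Speed limits (rad/s): [1.89, 1.89, 2.39, 2.39, 3.01, 3.01, 3.01].

### API

Orientations are given as a rotation vector (axis times angle).
In Python, from rig import arm, imaging gives the robot as it stands. The module is installed in compiled form; this text tells all that it offers.
- The arm moves only by the tool arm_command, never from a script. Its argument "deltas" is one flat list of numbers, 7 for each row, row after row: the shift along the tool's x, y, z in cm, then the turn, a rotation vector about the tool's x, y, z in rad, then the opening in per cent of the stroke, from 0 (shut) to 100 (fully open). A call has 1 to 12 rows; each row is the pose to reach, as a shift and turn from the pose commanded when the call began, along the tool's axes at that moment; what a row does not reach only later rows make up. A row lasts 1/8 s, in which the tool goes at most 62.5 mm and 10.7 degrees, less where a joint would pass 70% of its speed; a pose out of reach is approached as far as the arm can. A call with a gripper value outside its range is refused whole. The fingers move at their own pace and stop on an object; "grip_force" is the grip in N (left out, the last holds). Time passes only in rows, so rows that repeat a pose let the fingers close. It gives the time, the measured TCP pose, the force and the opening at its end, in the units of the state.
- arm.read_state(): the state, without advancing time (a new reading comes with each control period).
- imaging.get_image(name): name is "scene" or "top"; returns the picture (384x512x3 uint8, red, green, blue); there is no depth.
- imaging.camera_info(name): a dict with "camera_matrix" (3x3 intrinsics, pixels), "position" and "attitude" of the camera in the world. Camera axes: x right, y up, looking along -z (the intrinsics and any distortion apply to the point x, -y, -z); pixel columns grow to the right and rows downward; lengths in m; the calibration is good to about 2 mm. A picture is of the moment at which its call begins. camera_info takes no time and is no camera call.
- arm.hand_in(): hands the job in, once; it reports no verdict.
The state is a dict: "clock": time; "joints": joint angles; "dq": joint speeds; "joint_efforts": joint torques, N m; "position": TCP position; "tcp_rot": TCP orientation; "wrist_force": force on the tool from outside, world axes, zero at the start; "torque": the same for the moment, N m; "gripper_width": finger opening in m.
Only numpy, scipy, OpenCV 4.12 (cv2) and the standard library are available. Lean on these libraries where they do the work, as an engineer would, in place of code of your own. Each camera call takes 0.05 s, during which the arm holds its last target. There are 200 camera calls.

### The job

Turn the black dose dial of the white medicine dispenser clockwise until its orange pointer points at the middle of the blue dose tag, and let go of it. Only then push the green plunger all the way down, hold it there for a moment and let it spring back up. Do not shift the blue tag or the other things on the table.

Things in the scene. Friction and masses are not known exactly. Their poses are not given: they have to be found in the camera images.
- dispenser: white medicine dispenser, fixed: round housing 196 mm across, 80 mm tall, origin under its centre, on the dial's vertical axis. Towards its own -x a grey spout (71 mm high) over a fixed clear cup and base plate reaches out 157 mm. Towards its +y a pedestal, 64 mm wide, 70 mm tall, reaches out to y = 185 mm and carries the green plunger at x = -20, y = 150 mm. Yaw up to 0.5 rad either way
- dial (a joint): the dose dial's angle q about the vertical axis through the dispenser's origin, 0 to 3.7 rad between stops, growing clockwise seen from above; it stays where left (friction 0.06 N m). Its orange pointer points along the angle -q about z in the dispenser's frame (0: the dispenser's +x). Grey disc 80 mm across, top at z = 91 mm, with an upright black grip bar on it
- dial_grip (a point): point on the dial's axis, 117 mm above the table, in the middle of the black grip bar: 64 mm long (along the pointer's direction), 20 mm thick, from z = 91 to 131 mm; pinch it across its thickness. Its x axis points along the orange pointer; an orange stripe on the bar's top marks the pointer's half
- pointer_tip (a point): end of the dial's flat orange pointer, 10 mm wide, which sticks out of the disc on one side only to 72 mm from the axis; 91 mm above the table
- tag_mark (a point): where the pointer's tip must come to stand: 72 mm from the dial's axis, 91 mm above the table, in line with the middle (white line) of the blue dose tag, a clip 18 mm wide on the rim of the dispenser's top, from 75 to 100 mm from the axis, top at z = 90 mm
- plunger (a joint): travel of the green sprung plunger, straight down: 0 up, 0.020 m fully down; the spring gives about 3 N at first and 9 N at the bottom, and pushes it up again when let go
- plunger_top (a point): centre of the top of the plunger's green cap, 38 mm across; 120 mm above the table when up, 100 mm when fully down
- glass: bystander: empty clear drinking glass, 72 mm across, 140 mm tall; origin under its centre
- pill_bottle: bystander: amber jar with white cap, 56 mm across, 100 mm tall; origin under its centre
- carton: bystander: white medicine carton with a blue band, 50 x 120 x 60 mm (x, y, z); origin under its centre
- blister_a: bystander: foil blister card with ten white tablets, 45 x 110 x 10 mm, lying flat; origin under its centre
- blister_b: bystander: a second foil blister card like the first, 45 x 110 x 10 mm; origin under its centre
- glasses_case: bystander: blue spectacles case, 65 x 160 x 42 mm; origin under its centre
- week_case: bystander: clear weekly pill case with seven coloured lids, 40 x 175 x 28 mm; origin under its centre

How it is judged:
On the way, in this order (a step that is already met when the one before it is completed fails the run):
1. the dial's pointer stands at the middle of the blue tag (within 6 mm at the pointer's tip) and the fingers have let go of the dispenser (horizontal distance between pointer_tip and tag_mark below 0.006 m and contact force between the fingers and dispenser below 0.3 N), for 0.3 s.
2. the plunger is pushed all the way down (over 18 of its 20 mm) and held there 0.2 s, with the dial still at the tag (horizontal distance between pointer_tip and tag_mark below 0.006 m and value of joint plunger above 0.018 m), for 0.2 s.
At the end, for the whole second after the job is handed in: The dial rests with its pointer's tip within 6 mm of the tag's mark, and the plunger has sprung back up to within 3 mm of its top (horizontal distance between pointer_tip and tag_mark below 0.006 m and value of joint plunger below 0.003 m and velocity of joint dial between -0.05 and 0.05 rad/s); the robot touches nothing.
It fails at once if the plunger is pushed (over 10 mm) while the pointer is more than 10 mm away from the tag's mark (horizontal distance between pointer_tip and tag_mark above 0.01 m and value of joint plunger above 0.01 m).
It fails at once if the blue tag is shifted by more than 6 mm (distance of tag_mark from where it was at the start of the episode above 0.006 m).
It fails at once if a bystander on the table is shifted by more than 25 mm (distance of any of glass, pill_bottle, carton, blister_a, blister_b, glasses_case, week_case from where it was at the start of the episode above 0.025 m).
It also fails if it takes over 67 s, if anything falls off the work surface, if the arm or the gripper's body presses on something with over 40 N, if the wrist force passes 120 N, or if a joint passes its speed limit or range.

## Working session

There is one attempt and no reset: what is moved stays moved. The work goes in short steps, Python scripts to look and compute and a tool call to move; the robot and the scene stay as the last step left them, time stands still between calls to the robot, and variables do not carry over. Pictures are saved under pics/ and viewed, about 8 in all and at most 12, crops included, and the job is handed in when it is done.

Besides the shell and the picture viewer there is one more tool, called as a command line: name --argument value ..., lists and objects as JSON in quotes. arm_command: Moves the arm, as the interface text tells. Its arguments: {"type":"object","properties":{"deltas":{"type":"array","items":{"type":"number"}},"grip_force":{"type":"number"}},"required":["deltas"]}

```bash
mkdir -p pics; python3 - <<'E'
from rig import arm, imaging
import cv2
for n in("top","scene"):
    cv2.imwrite(f"pics/{n}0.png",imaging.get_image(n)[:,:,::-1])
    c=imaging.camera_info(n); print(c)
print(arm.read_state())
E
```

```text
{'camera_matrix': array([[414.7253136 ,   0.        , 255.51045108],
       [  0.        , 414.7253136 , 199.0894321 ],
       [  0.        ,   0.        ,   1.        ]]), 'position': array([0.50382752, 0.03748315, 1.2706295 ]), 'attitude': array([ 0.04846167, -0.08438413, -1.55262464])}
{'camera_matrix': array([[468.02554958,   0.        , 247.21732424],
       [  0.        , 468.02554958, 193.16639638],
       [  0.        ,   0.        ,   1.        ]]), 'position': array([ 1.03921482, -0.65418779,  1.16802939]), 'attitude': array([0.61706931, 0.18616917, 0.57920689])}
{'clock': 0.1, 'joints': array([-1.41852561,  0.42664201,  0.07383246,  1.60652167, -0.03408278,
        1.11080783, -0.06710287]), 'dq': array([-3.09676482e-04,  7.11129373e-04, -9.87109072e-05, -1.02738314e-03,
       -3.77133647e-04,  4.63375002e-04,  1.39245446e-03]), 'joint_efforts': array([ 7.84823351e-03, -9.37479973e+01,  3.67616013e+00, -4.55045092e+01,
       -4.86918516e-02,  1.68177317e-02,  1.37647547e-05]), 'position': array([0.20052087, 0.64412228, 0.20487276]), 'tcp_rot': array([-4.72222412e-01, -3.10581208e+00,  1.75473933e-03]), 'wrist_force': array([-0.6261038 , -0.13498604,  0.03795627]), 'torque': array([ 0.01241618,  0.02939491, -0.0276901 ]), 'gripper_width': 0.0942927886301815}
```

View pics/top0.png

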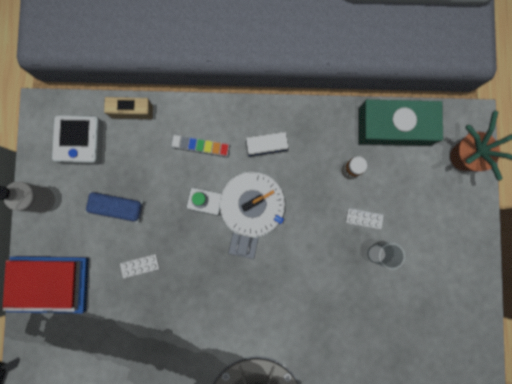

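View pics/scene0.png

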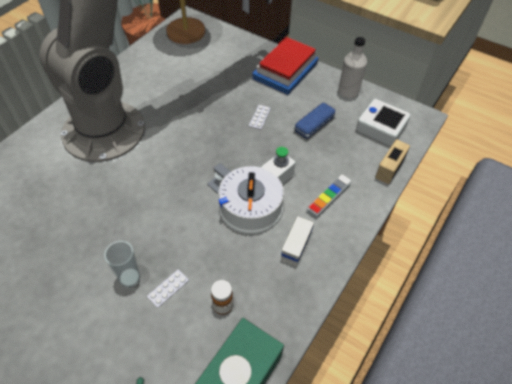

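```bash
cat > h.py <<'E'
import numpy as np, cv2
from rig import arm, imaging
from scipy.spatial.transform import Rotation as R
def ray(n,px,z):
    c=imaging.camera_info(n); px=np.atleast_2d(np.array(px,float))
    d=np.c_[px,np.ones(len(px))]@np.linalg.inv(c["camera_matrix"]).T
    d=d*[1,-1,-1]@R.from_rotvec(c["attitude"]).as_matrix().T
    return c["position"]+d*((z-c["position"][2])/d[:,2])[:,None]
def proj(n,P):
    c=imaging.camera_info(n); p=(np.atleast_2d(P)-c["position"])@R.from_rotvec(c["attitude"]).as_matrix()
    p=p*[1,-1,-1]@c["camera_matrix"].T; return p[:,:2]/p[:,2:]
def blobs(img,lo,hi,roi):
    x0,y0,x1,y1=roi; h=cv2.cvtColor(img[y0:y1,x0:x1],cv2.COLOR_RGB2HSV)
    m=cv2.inRange(h,lo,hi); n,_,s,c=cv2.connectedComponentsWithStats(m)
    return m,[(s[i,4],c[i]+[x0,y0]) for i in range(1,n) if s[i,4]>3]
ROI={"top":(180,165,295,265),"scene":(200,140,300,235)}
E
python3 - <<'E'
from h import *
for n in ROI:
    im=imaging.get_image(n); x0,y0,x1,y1=r=ROI[n]
    cv2.imwrite(f"pics/{n}_z.png",cv2.resize(im[y0:y1,x0:x1,::-1],None,fx=6,fy=6,interpolation=cv2.INTER_CUBIC))
    for nm,lo,hi,z in(("green",(45,100,60),(85,255,255),.12),("blue",(105,120,60),(125,255,255),.09),("orange",(5,140,120),(22,255,255),.091)):
        for a,c in blobs(im,lo,hi,r)[1]: print(n,nm,a,c.round(1),ray(n,c,z).round(4))
    h=cv2.cvtColor(im,cv2.COLOR_RGB2HSV)
    m=np.zeros(im.shape[:2],np.uint8); m[y0:y1,x0:x1]=cv2.inRange(h,(0,0,165),(180,60,255))[y0:y1,x0:x1]
    m=cv2.morphologyEx(m,cv2.MORPH_CLOSE,np.ones((5,5)))
    c=max(cv2.findContours(m,0,1)[0],key=cv2.contourArea)
    print(n,"white",cv2.boundingRect(c),cv2.contourArea(c))
E
```

```text
top green 121 [198.5 198.5] [[0.6007 0.1703 0.12  ]]
top blue 37 [278.8 219.2] [[ 0.5482 -0.0561  0.09  ]]
top orange 4 [266.5 195. ] [[ 0.6166 -0.02    0.091 ]]
top orange 19 [257.3 199.3] [[0.6038 0.0062 0.091 ]]
top white (200, 173, 83, 64) 3223.0
scene green 91 [281.6 151.5] [[0.6052 0.1717 0.12  ]]
scene blue 38 [222.5 200.9] [[ 0.5529 -0.0573  0.09  ]]
scene orange 31 [250.5 184.3] [[0.5856 0.0361 0.091 ]]
scene orange 22 [249.7 203. ] [[ 0.6209 -0.0204  0.091 ]]
scene white (215, 157, 85, 78) 3239.5
```

View pics/top_z.png

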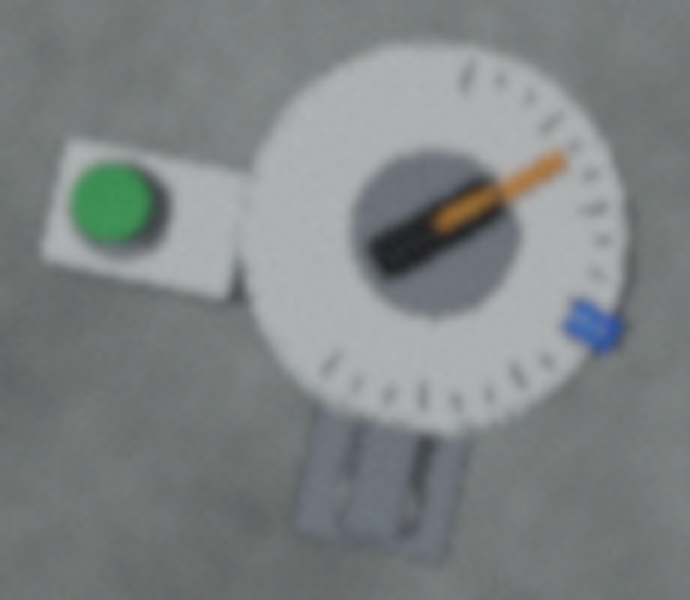

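View pics/scene_z.png

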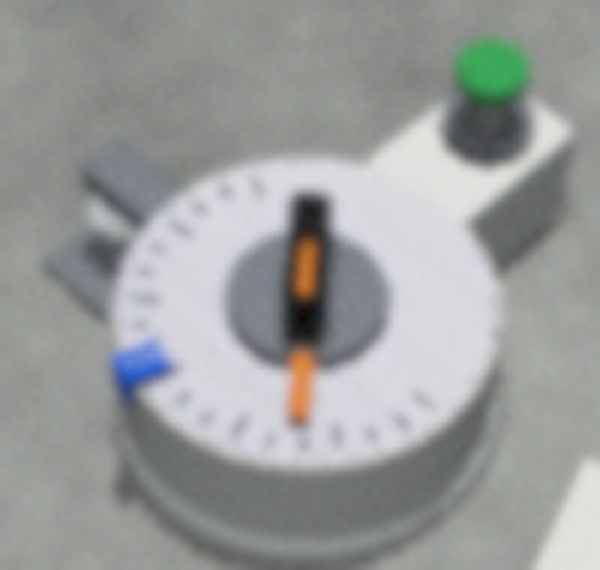

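```bash
python3 - <<'E'
from h import *
T=lambda u,n:(np.array(u)+.5)/6-.5+ROI[n][:2]
D={"top":dict(rim=((436.5,238),.08),disc=((436,233),.091),tag=((593,327),.09),tip=((565,158),.091),barA=((376,258),.131)),
"scene":dict(disc=((308,300),.091),rim=((306,312),.08),tag=((145,360),.09),tip=((298,420),.091))}
for n in D:
    p={k:ray(n,T(u,n),z)[0] for k,(u,z) in D[n].items()}
    p["pl"]=ray(n,{"top":(198.5,198.5),"scene":(281.6,151.5)}[n],.12)[0]
    for k in p: print(n,k,p[k].round(4), [ (np.linalg.norm((p[k]-p[c])[:2]).round(4),np.degrees(np.arctan2(*(p[k]-p[c])[1::-1])).round(1)) for c in ("disc","rim")])
E
```

```text
top rim [0.5902 0.0199 0.08  ] [(np.float64(0.0016), np.float64(-164.4)), (np.float64(0.0), np.float64(0.0))]
top disc [0.5918 0.0203 0.091 ] [(np.float64(0.0), np.float64(0.0)), (np.float64(0.0016), np.float64(15.6))]
top tag [ 0.5484 -0.055   0.09  ] [(np.float64(0.0869), np.float64(-119.9)), (np.float64(0.0858), np.float64(-119.2))]
top tip [ 0.6287 -0.0406  0.091 ] [(np.float64(0.0713), np.float64(-58.8)), (np.float64(0.0718), np.float64(-57.5))]
top barA [0.5768 0.0482 0.131 ] [(np.float64(0.0317), np.float64(118.2)), (np.float64(0.0313), np.float64(115.3))]
top pl [0.6006 0.1702 0.12  ] [(np.float64(0.1501), np.float64(86.6)), (np.float64(0.1507), np.float64(86.0))]
scene disc [0.5972 0.0208 0.091 ] [(np.float64(0.0), np.float64(0.0)), (np.float64(0.0013), np.float64(-15.5))]
scene rim [0.5959 0.0211 0.08  ] [(np.float64(0.0013), np.float64(164.5)), (np.float64(0.0), np.float64(0.0))]
scene tag [ 0.5531 -0.0515  0.09  ] [(np.float64(0.0846), np.float64(-121.4)), (np.float64(0.0843), np.float64(-120.5))]
scene tip [ 0.6323 -0.0396  0.091 ] [(np.float64(0.0698), np.float64(-59.8)), (np.float64(0.0708), np.float64(-59.1))]
scene pl [0.6052 0.1718 0.12  ] [(np.float64(0.1512), np.float64(87.0)), (np.float64(0.1509), np.float64(86.5))]
```

```bash
cat >> h.py <<'E'
def go(pos,jaw_deg):
    """shift (cm) and turn (rad) in tool axes to tool-down pose with jaw axis y at jaw_deg"""
    s=arm.read_state(); r=R.from_rotvec(s["tcp_rot"]).as_matrix()
    a=np.radians(jaw_deg); y=np.array([np.cos(a),np.sin(a),0]); z=np.array([0,0,-1.])
    t=np.c_[np.cross(y,z),y,z]
    print("d",((np.array(pos)-s["position"])@r*100).round(2),"rot",R.from_matrix(r.T@t).as_rotvec().round(4),"clock",s["clock"])
E
python3 -c "
from h import *
go((.5935,.0205,.205),31); go((.40,.33,.22),52)"
```

```text
d [-5.606e+01 -4.787e+01  5.000e-02] rot [-7.000e-04  4.000e-04  7.279e-01] clock 0.2
d [-28.38 -24.07  -1.47] rot [-8.000e-04  2.000e-04  3.614e-01] clock 0.2
```

arm_command --deltas '[-2.5,-2,-0.3,0,0,0.03,100,-6,-5,-0.6,0,0,0.08,100,-10,-8.5,-1,0,0,0.13,100,-14,-12,-1.5,0,0,0.18,100,-18,-15.5,-1.5,0,0,0.24,100,-22,-19,-1.5,0,0,0.29,100,-26,-22.5,-1.5,0,0,0.34,100,-30,-26,-1.5,0,0,0.4,100,-34,-29.5,-1.5,0,0,0.45,100,-37,-32,-1.5,0,0,0.49,100,-39,-33.5,-1.5,0,0,0.52,100,-40,-34,-1.5,0,0,0.53,100]'

```text
clock: 1.7
position: [0.482, 0.2004, 0.2205]
tcp_rot: [-1.271, -2.873, -0.0]
wrist_force: [-0.4, -0.3, 0.1]
gripper_width: 0.094
```

```bash
python3 -c "
from h import *
s=arm.read_state();print(s['position'],s['joints'].round(2))
go((.5935,.0205,.205),31)"
```

```text
[0.48199721 0.20041509 0.22047769] [-0.89  0.16  0.42  1.95 -0.08  1.05  0.3 ]
d [-20.81  -3.85   1.55] rot [-0.000e+00 -1.000e-04  1.967e-01] clock 1.7
```

arm_command --deltas '[-3,-0.5,0.2,0,0,0.03,100,-7,-1.3,0.5,0,0,0.07,100,-11,-2,0.8,0,0,0.1,100,-15,-2.8,1.1,0,0,0.14,100,-18.5,-3.4,1.4,0,0,0.18,100,-20.3,-3.75,1.5,0,0,0.195,100,-20.8,-3.85,1.5,0,0,0.197,100,-20.8,-3.85,1.5,0,0,0.197,100,-20.8,-3.85,1.5,0,0,0.197,100]'

```text
clock: 2.82
position: [0.5928, 0.0226, 0.2056]
tcp_rot: [-1.543, -2.736, -0.001]
wrist_force: [-0.0, 0.3, 0.8]
gripper_width: 0.094
```

```bash
python3 -c "
from h import *
s=arm.read_state();print(s['position'],s['joints'].round(2))
go((.5935,.0205,.100),31)
im=imaging.get_image('scene');x0,y0,x1,y1=180,60,320,240
print(proj('scene',s['position']))
cv2.imwrite('pics/a.png',cv2.resize(im[y0:y1,x0:x1,::-1],None,fx=4,fy=3.3,interpolation=2))"
```

```text
[0.59278239 0.02256821 0.20556186] [-0.58  0.32  0.55  1.82 -0.19  1.05  0.58]
d [-0.22 -0.05 10.56] rot [ 0.0002 -0.0005  0.0028] clock 2.825
[[250.37149147 162.80323803]]
```

View pics/a.png

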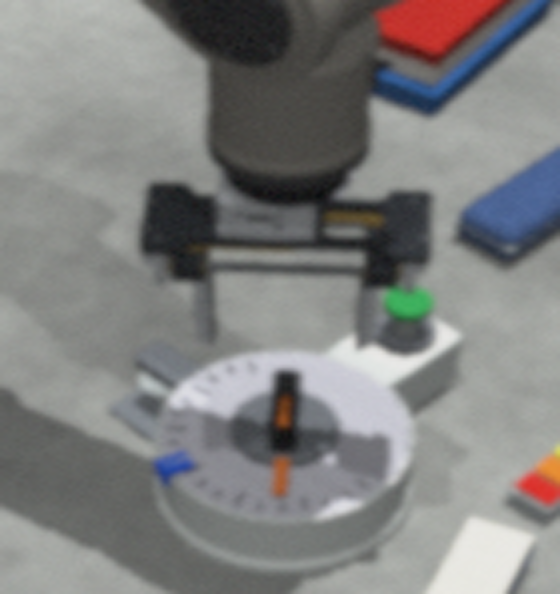

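The gripper hangs over the dial with the fingers at zoomed (205,335) and (370,335), and the bar at (285,410) is midway between them. I'm going down now.

arm_command --deltas '[-0.1,0,1.5,0,0,0,100,-0.2,0,4,0,0,0,100,-0.2,0,6.5,0,0,0,100,-0.2,0,8.5,0,0,0,100,-0.2,0,10,0,0,0,100,-0.2,0,10.5,0,0,0,100,-0.2,0,10.5,0,0,0,100,-0.2,0,10.5,0,0,0,60,-0.2,0,10.5,0,0,0,40]' --grip_force 8

```text
clock: 4.0
position: [0.5944, 0.0195, 0.101]
tcp_rot: [1.545, 2.734, 0.001]
wrist_force: [-0.1, -0.2, -0.7]
gripper_width: 0.0774
```

arm_command --deltas '[0,0,0,0,0,0,15,0,0,0,0,0,0,10,0,0,0,0,0,0,10,0,0,0,0,0,0,10,0,0,0,0,0,0,10,0,0,0,0,0,0,10]'

```text
clock: 4.75
position: [0.5954, 0.0203, 0.1006]
tcp_rot: [1.544, 2.734, 0.003]
wrist_force: [4.5, 0.8, -7.6]
gripper_width: 0.02
```

```bash
python3 -c "
from h import *
s=arm.read_state();print(s['position'],s['joints'].round(2),s['gripper_width'],s['wrist_force'],s['torque'])
go((.5935,.0205,.100),31)"
```

```text
[0.59541019 0.02031438 0.10063357] [-0.53  0.45  0.5   1.91 -0.28  0.85  0.66] 0.01995551981864632 [ 4.45887225  0.80153276 -7.55012002] [-0.24430799 -0.77523417  0.00330122]
d [ 0.11 -0.15  0.06] rot [0.0024 0.0007 0.0013] clock 4.75
```

arm_command --deltas '[0,0.1,0,0,0,0.04,10,0,0.1,0,0,0,0.13,10,0,0.1,0,0,0,0.24,10,0,0.1,0,0,0,0.36,10,0,0.1,0,0,0,0.48,10,0,0.1,0,0,0,0.6,10,0,0.1,0,0,0,0.72,10,0,0.1,0,0,0,0.84,10,0,0.1,0,0,0,0.95,10,0,0.1,0,0,0,1.03,10,0,0.1,0,0,0,1.07,10,0,0.1,0,0,0,1.07,10]'

```text
clock: 6.25
position: [0.5927, 0.0205, 0.1001]
tcp_rot: [-2.722, -1.561, 0.006]
wrist_force: [-13.2, 3.8, 10.9]
gripper_width: 0.0203
```

arm_command --deltas '[0,0,0,0,0,0,10,0,0,0,0,0,0,10,0,0,0,0,0,0,10]'

```text
clock: 6.62
position: [0.5927, 0.0205, 0.1001]
tcp_rot: [-2.722, -1.562, 0.005]
wrist_force: [-13.7, 2.3, 10.6]
gripper_width: 0.0202
```

```bash
python3 -c "
from h import *
s=arm.read_state();print(s['position'],s['joints'].round(2),s['gripper_width'],s['wrist_force'],s['torque'])
go((.5955,.0205,.100),-30.4)
im=imaging.get_image('scene');x0,y0,x1,y1=200,140,300,235
cv2.imwrite('pics/b.png',cv2.resize(im[y0:y1,x0:x1,::-1],None,fx=6,fy=6,interpolation=2))"
```

```text
[0.59267637 0.0205245  0.10007972] [-0.72  0.52  0.77  1.92 -0.47  0.89 -0.24] 0.02022639296290608 [-13.74076247   2.32569496  10.55965039] [0.5939837  3.21540111 0.01962634]
d [0.14 0.25 0.01] rot [-0.0046  0.0013  0.0019] clock 6.625
```

View pics/b.png

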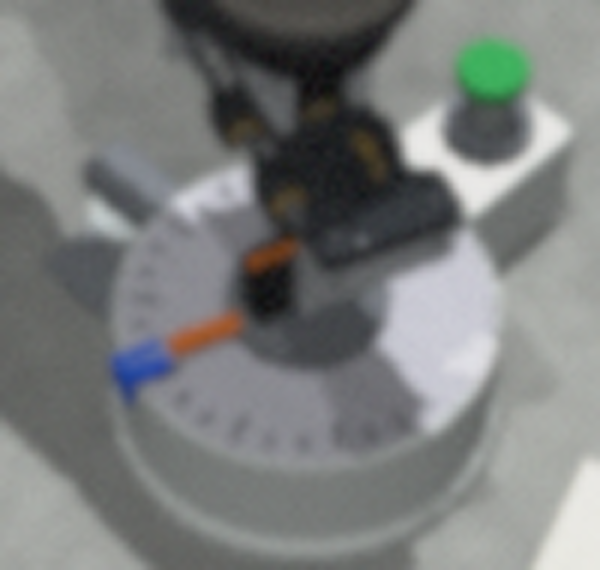

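The pointer's outer end at (170,345) meets the tag, whose centre is at about (145,359). I'll let go, rise and check the alignment in both views.

arm_command --deltas '[0,0,0,0,0,0,30,0,0,0,0,0,0,60,0,0,0,0,0,0,90,0,0,0,0,0,0,100,0,0,0,0,0,0,100,0,0,-2,0,0,0,100,0,0,-5,0,0,0,100,0,0,-8,0,0,0,100,0,0,-10,0,0,0,100,3,5,-11,0,0,0,100,6,8,-11,0,0,0,100,6,8,-11,0,0,0,100]'

```text
clock: 8.18
position: [0.6961, 0.0325, 0.2101]
tcp_rot: [2.722, 1.566, -0.001]
wrist_force: [-1.5, -1.0, -0.3]
gripper_width: 0.0939
```

```bash
cat >c.py <<'E'
from h import *
import sys
s=arm.read_state();print(s['position'],s['wrist_force'],s['clock'])
o=[]
for n,k in(('top','t'),('scene','s')):
    im=imaging.get_image(n);x0,y0,x1,y1=ROI[n]
    o.append(cv2.resize(im[y0:y1,x0:x1,::-1],(400,400),interpolation=2))
    for nm,lo,hi,z in(("blue",(105,120,40),(125,255,255),.09),("orange",(3,140,70),(22,255,255),.091)):
        for a,c in blobs(im,lo,hi,ROI[n])[1]: print(n,nm,a,c.round(1),ray(n,c,z).round(4))
cv2.imwrite(sys.argv[1],np.hstack(o))
E
python3 c.py pics/c.png
```

```text
[0.69608218 0.03245921 0.21008486] [-1.46148069 -1.04360158 -0.29589534] 8.175
top blue 43 [278.7 219.1] [[ 0.5483 -0.0559  0.09  ]]
top orange 15 [267.7 212.9] [[ 0.5654 -0.024   0.091 ]]
scene blue 45 [222.4 201. ] [[ 0.553  -0.0575  0.09  ]]
scene orange 26 [246.3 182. ] [[0.5706 0.0362 0.091 ]]
scene orange 23 [233.9 195.2] [[ 0.5684 -0.0233  0.091 ]]
```

View pics/c.png

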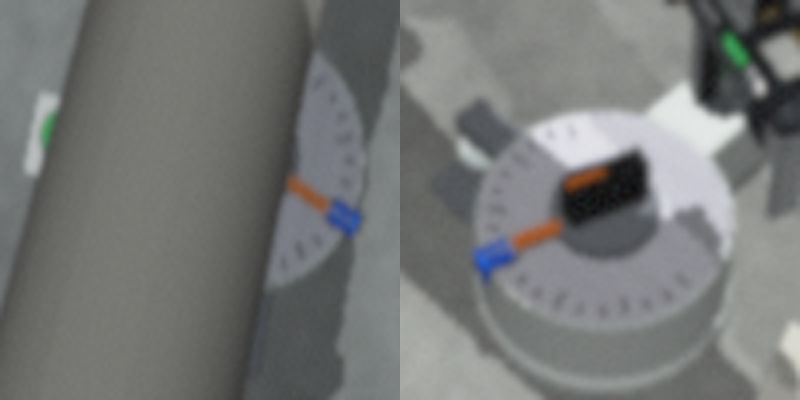

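The pointer and tag line up in both views: pointer at (310,195) and tag at (345,217) in the top half, and (535,235) and (492,258) in the scene half. The difference is 2 mm or less. Next is the plunger.

```bash
python3 -c "
from h import *
go((.603,.171,.205),-30.4)"
```

```text
d [  7.5  -14.91   0.54] rot [-0.0003  0.0011  0.002 ] clock 8.275
```

arm_command --deltas '[1,-2,0,0,0,0,80,2.5,-5,0,0,0,0,50,4,-8.2,0.1,0,0,0,20,5.7,-11.5,0.2,0,0,0,0,7,-14,0.4,0,0,0,0,7.5,-14.9,0.5,0,0,0,0,7.5,-14.9,0.5,0,0,0,0,7.5,-14.9,0.5,0,0,0,0,7.5,-14.9,0.5,0,0,0,0]'

```text
clock: 9.4
position: [0.6039, 0.1702, 0.2056]
tcp_rot: [2.725, 1.562, 0.0]
wrist_force: [0.9, 0.6, 0.3]
gripper_width: 0.0075
```

```bash
python3 c.py pics/d.png; python3 -c "
from h import *
go((.603,.171,.125),-30.4); print(arm.read_state()['gripper_width'])"
```

```text
[0.60388119 0.17016299 0.20557814] [0.91838941 0.61634032 0.25506221] 9.4
top blue 38 [278.9 219.2] [[ 0.5482 -0.0564  0.09  ]]
top orange 30 [256.9 204.9] [[0.5878 0.0071 0.091 ]]
top orange 8 [267.5 212.8] [[ 0.5659 -0.0236  0.091 ]]
scene blue 39 [222.5 201.1] [[ 0.5532 -0.0576  0.09  ]]
scene orange 35 [246.4 181.9] [[0.5706 0.0366 0.091 ]]
scene orange 24 [234.3 195.2] [[ 0.5694 -0.0226  0.091 ]]
d [ 0.   -0.08  8.04] rot [0.0001 0.0003 0.0014] clock 9.5
0.0012549164380789698
```

View pics/d.png

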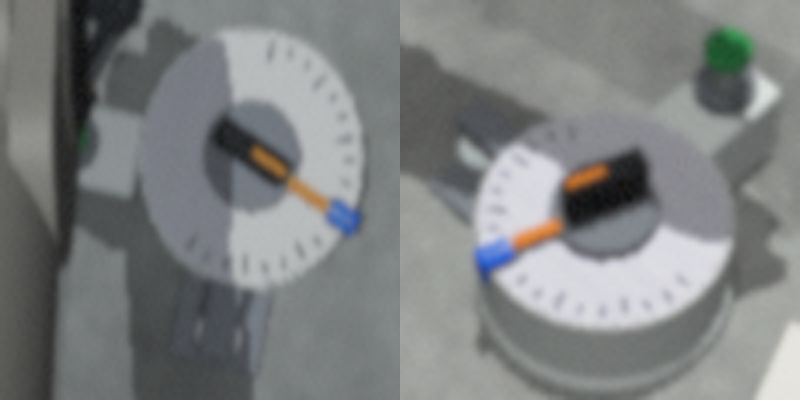

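Unobstructed now, the pointer (top half, tip at about (328,207)) runs into the middle of the tag at (343,217), and the bar points straight at it. I'm pushing the plunger.

arm_command --deltas '[0,0,1.5,0,0,0,0,0,0,4,0,0,0,0,0,0,6.5,0,0,0,0,0,0,8,0,0,0,0,0,0,8.7,0,0,0,0,0,0,9.3,0,0,0,0,0,0,9.8,0,0,0,0,0,0,10.2,0,0,0,0,0,0,10.5,0,0,0,0,0,0,10.6,0,0,0,0,0,0,10.6,0,0,0,0]'

```text
clock: 10.88
position: [0.6035, 0.1713, 0.1003]
tcp_rot: [-2.724, -1.564, -0.001]
wrist_force: [-6.1, -1.9, 10.8]
gripper_width: 0.0003
```

arm_command --deltas '[0,0,0.1,0,0,0,0,0,0,0.2,0,0,0,0,0,0,0.2,0,0,0,0,0,0,0.2,0,0,0,0,0,0,0.2,0,0,0,0]'

```text
clock: 11.5
position: [0.6039, 0.1713, 0.0999]
tcp_rot: [-2.723, -1.564, -0.003]
wrist_force: [-14.2, -3.0, 37.3]
gripper_width: 0.0004
```

The plunger is on its bottom stop: 37 N at z = 0.0999, held for more than 0.4 s. I'm releasing it and rising.

arm_command --deltas '[0,0,-0.3,0,0,0,0,0,0,-1,0,0,0,0,0,0,-2,0,0,0,0,0,0,-4,0,0,0,0,0,0,-7,0,0,0,0,0,0,-10,0,0,0,0,0,0,-10.5,0,0,0,0,0,0,-10.5,0,0,0,0,0,0,-10.5,0,0,0,0]'

```text
clock: 12.62
position: [0.603, 0.1715, 0.2017]
tcp_rot: [-2.724, -1.565, 0.002]
wrist_force: [0.6, 0.0, 0.8]
gripper_width: 0.0008
```

```bash
python3 c.py pics/e.png; python3 -c "
from h import *
im=imaging.get_image('scene')
print(blobs(im,(45,100,40),(85,255,255),ROI['scene'])[1])"
```

```text
[0.6029748  0.17146284 0.20171719] [0.61720502 0.00598112 0.75879636] 12.625
top blue 37 [278.8 219.2] [[ 0.5482 -0.0561  0.09  ]]
top orange 31 [256.9 205. ] [[0.5875 0.0069 0.091 ]]
top orange 8 [267.5 212.8] [[ 0.5659 -0.0236  0.091 ]]
scene blue 39 [222.5 201.1] [[ 0.5532 -0.0576  0.09  ]]
scene orange 34 [246.3 182. ] [[0.5705 0.0361 0.091 ]]
scene orange 25 [234.2 195.3] [[ 0.5693 -0.0232  0.091 ]]
[(np.int32(82), array([281.64634146, 151.68292683]))]
```

View pics/e.png

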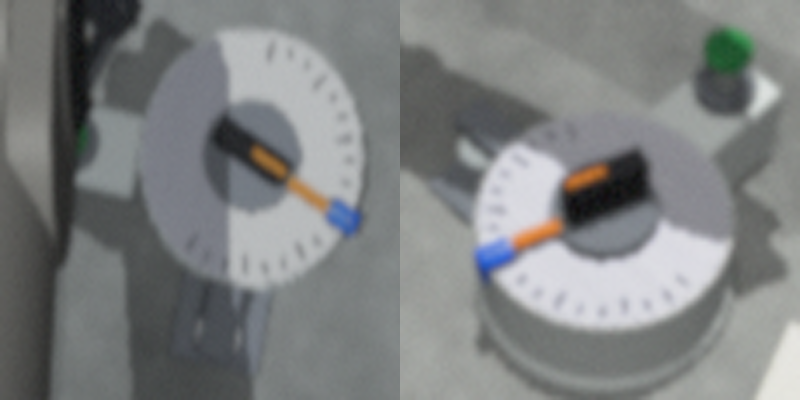

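The pointer is still on the tag: (328,207) to (343,217) in the top half. The plunger cap at (728,50) in the scene half is back at its original image position. I'm handing in.

```bash
python3 -c "
from rig import arm; print(arm.hand_in())"
```

```text
the job is handed in; nothing more can be done
None
```

The job is handed in, at about 13 s on the robot's clock. I pinched the dial's grip bar, turned it about 61° clockwise onto the blue tag and let go. I then pushed the plunger down with shut fingers, held it there for more than 0.4 s, released it and moved clear.

**Dial:** after the push, both views show the pointer in line with the tag. My angle estimates put its tip about 1–3 mm from the tag's middle, inside the 6 mm limit. The two cameras disagree by about 5 mm in absolute x, so I compared pointer and tag within each view.

**Plunger:** at the bottom the TCP stood at z = 0.0999 m with 37 N, which means it was on its stop. Afterwards its cap was back where it started in the image, to within 0.2 pixel.

**Tag and other things:** the tag's image position did not change. I did not measure the bystanders again. The moves between stations were made at about 0.2 m, above all of them, and I only went lower over the dispenser.

**Arm at hand-in:** the wrist force was below 1 N and nothing was being touched.

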